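# Latch the bearing spinner's lid

### The arm

A 6-joint arm with a two-finger parallel gripper is mounted at the origin on the work surface. World frame = base frame: x ahead of the robot, y to its left, z up, the work surface at z = 0. Lengths are in mm, angles in rad, forces in N, time in s.
With the tool pointing down it reaches from about 350 to 975 mm from the base axis. Payload 7.1 kg.
Tool frame: the origin (TCP) lies on the centre line of the jaws, within the pads' length; the fingertips stand 25 mm ahead of it and the grasp point (between the pads) lies 6 mm ahead of it (ctrl.nose_length is the distance from the TCP to the fingertips, in mm); x points along the fingers, y is the direction in which the jaws open and shut, and the axes are right-handed (so a half turn about x gives the same grasp; the last joint's range is limited). The gripper opens to 88 mm and grips with 3 to 60 N. Pads are 20 mm wide; open, the fingers measure 115 mm over their backs; the gripper's body (75 mm by 178 mm) begins 61 mm behind the grasp point.
Start: joints at [-1.195, 0.423, 1.63, -0, 1.089, -0.019], TCP at [240.405, -576.897, 247.675] pointing down, gripper open.
Joint ranges: [-3, 3], [-0.9, 2.11], [0.09, 2.58], [-1.31, 4.45], [0.11, 2.69], [-2.54, 2.54]. Speed limits (rad/s): [2.39, 2.39, 3.01, 3.14, 3.14, 3.14].

### API

Orientations are given as a rotation vector (axis times angle).
In Python, from workcell import ctrl gives the robot as it stands.
- The arm moves only by the tool arm_command, never from a script. Its argument "deltas" is a list of rows, each a list of 4 numbers: the shift along the tool's x, y, z in m, then the turn about the tool's x in rad. In form: [[tx, ty, tz, yaw], ...]. A call has 1 to 10 rows; each row shifts and turns the pose as measured when the row begins, along the tool's axes as they then stand; what a row does not reach is not made up. A row lasts 1/10 s, in which the tool goes at most 50 mm and 8.59 degrees, less where a joint would pass 70% of its speed; a pose out of reach is approached as far as the arm can. A call is refused whole if a number of a shift passes 0.05 or a number of a turn 0.15, either way. A call with a gripper value outside its range is refused whole. "hand" is the finger opening in m, from 0 to 0.0878, set as the call begins (left out, the last holds). The fingers move at their own pace and stop on an object; the grip force is fixed at half the most. Time passes only in rows, so rows that do not move let the fingers close. It gives the time, the measured TCP pose, the force and the opening at its end, in the units of the state.
- ctrl.get_obs(): the state, without advancing time (a new reading comes with each control period).
- ctrl.get_image(name): name is "scene" or "top" or "wrist"; returns the picture (400x640x3 uint8, red, green, blue); there is no depth.
- ctrl.get_calibration(name): a dict with "fx", "fy", "cx", "cy" (pixels), "R" (3x3) and "t" (3): a world point X has camera coordinates R X + t. Camera axes: x right, y down, z forward; pixel columns grow to the right and rows downward; lengths in mm; the calibration is good to about 2 mm. A picture is of the moment at which its call begins: read the wrist's pose just before it. get_calibration takes no time and is no camera call; for the wrist camera it gives the pose at the moment of the call.
- ctrl.close_job(): hands the job in, once; it reports no verdict.
The state is a dict: "t": time; "qpos": joint angles; "qvel": joint speeds; "joint_torque": joint torques, N m; "ee_pos": TCP position; "orientation": TCP orientation; "ft_force": force on the tool from outside, world axes, zero at the start; "moment": the same for the moment, N m; "width": finger opening in mm.
Only numpy, scipy, OpenCV 4.12 (cv2) and the standard library are available. Lean on these libraries where they do the work, as an engineer would, in place of code of your own. Each camera call takes 0.05 s, during which the arm holds its last target.

### The job

Swing down the lid of the motorized bearing spinner, the tall box with the rocker switch on its side, and press it against its rubber gasket until the latch catches, so that it stays shut by itself. Leave the low storage case's lid standing open as it is.

Things in the scene. Friction and masses are not known exactly. Their poses are not given: they have to be found in the camera images.
- spinner_lid (a joint): Lid angle, rad, rising as it opens; 0 = level, latched. Starts 0.45 to 0.95; a stiff hinge holds it at any angle (1 to 2 N at the pad moves it). Below 0.05 gasket and latch resist: 6 to 11 N down at the pad. The latch snaps in once pushed to level or just past it (0 to -0.005); hard stop -0.02 (pad 3 mm below level). Let go unlatched, it springs back to 0.03 or more; latched, it rests near 0.
- lid_pad (a point): Centre of the top face of the ribbed thumb pad on the spinner's flat cream lid, where to push: 60 mm along the hinge x 30 mm. It lies on the mid-line 165 mm from the hinge axis, 30 mm from the free edge, and 9 mm above the axis when level. Lid panel 6 mm thick, 158 mm wide. Axes turn with the lid: -x towards the free edge, y along the hinge, z out of the outer face.
- lid_hinge (a point): Middle of the lid's hinge axis, on the far side of the fixed spinner, 123 to 153 mm above the table (the plinth's height varies). Spinner: cream box 180 mm deep, 150 wide; rim 5 mm under the axis; rocker switch on its -y side; open chamber with rubber gasket on top. -x points level from hinge over chamber to the robot's side, where the free edge swings up; y along hinge, z up. Yaw within 0.6.
- case_lid_edge (a point): Middle of the free edge of the other lid: on a plain low off-white bearing storage case, 160 x 140 mm, 60 high, fixed, no switch. Its lid, 5 mm thick, 166 mm long, is likewise hinged on the far side and stands half open, to be left so. Spinner, case and a low lidless steel tray stand side by side in any order, neighbours' centres at least 210 mm apart in y.

How it is judged (in metres and radians):
At the end, for the whole second after the job is handed in: The spinner's lid stays shut on its own within 0.02 rad of level (latched), and the storage case's lid edge is within 30 mm of where it began (value of joint spinner_lid below 0.02 rad and distance of case_lid_edge from where it was at the start of the episode below 0.03 m); the robot touches nothing.
It fails at once if the storage case's lid is moved by more than 30 mm (distance of case_lid_edge from where it was at the start of the episode above 0.03 m).
It also fails if it takes over 32 s, if anything falls off the work surface, if the arm or the gripper's body presses on something with over 40 N, if the wrist force passes 120 N, or if a joint passes its speed limit or range.

## Working session

There is one attempt and no reset: what is moved stays moved. The work goes in short steps, Python scripts to look and compute and a tool call to move; the robot and the scene stay as the last step left them, time stands still between calls to the robot, and variables do not carry over. Pictures are saved under pics/ and viewed, and the job is handed in when it is done.

Besides the shell and the picture viewer there is one more tool, called after ">>>" in YAML: its name, and indented under it one key for each argument. arm_command: Moves the arm, as the interface text tells. Its arguments: {"type":"object","properties":{"deltas":{"type":"array","items":{"type":"array","items":{"type":"number"}}},"hand":{"type":"number"}},"required":["deltas"]}

```bash
mkdir -p pics; ls
python3 - <<'E'
from workcell import ctrl
import cv2
o=ctrl.get_obs();print({k:o[k] for k in('t','ee_pos','orientation','width','ft_force')})
for n in("scene","top"):
    im=ctrl.get_image(n);cv2.imwrite(f"pics/{n}0.png",im[:,:,::-1])
    c=ctrl.get_calibration(n);print(n,c)
E
```

```text
pics
{'t': 0.0, 'ee_pos': array([ 240.20864754, -576.42764783,  246.90465736]), 'orientation': array([ 2.00509027,  0.40258723, -2.00566031]), 'width': 87.74884404127653, 'ft_force': array([ 0.21699481, -0.33074597, -0.83817986])}
scene {'fx': 388.7221812357838, 'fy': 388.7221812357838, 'cx': 320.11077364100487, 'cy': 200.461937353812, 'R': array([[ 0.40885854,  0.91237945,  0.01996083],
       [ 0.66720167, -0.28392266, -0.68864349],
       [-0.62263684,  0.29487567, -0.72482529]]), 't': array([-235.84412746, -265.83939056, 1335.21336073])}
top {'fx': 379.26793829828915, 'fy': 379.26793829828915, 'cx': 315.55174686788325, 'cy': 200.44597744366098, 'R': array([[-0.00421854, -0.99996383, -0.00738514],
       [-0.98433565,  0.00545407, -0.17622026],
       [ 0.17625416,  0.00652607, -0.98432306]]), 't': array([ 11.91497656, 577.20421804, 921.95871552])}
```

```bash
sleep 0
```

```text
(no output)
```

View pics/scene0.png

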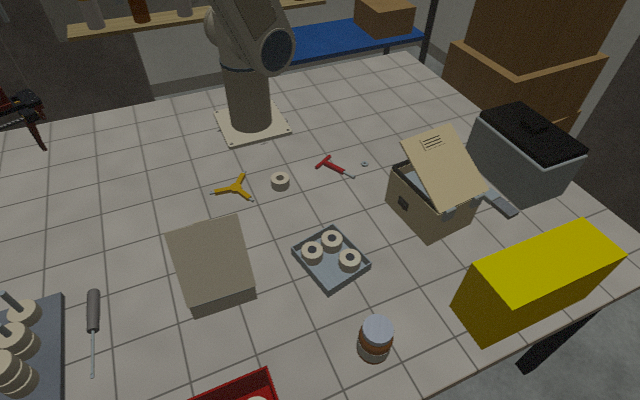

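View pics/top0.png

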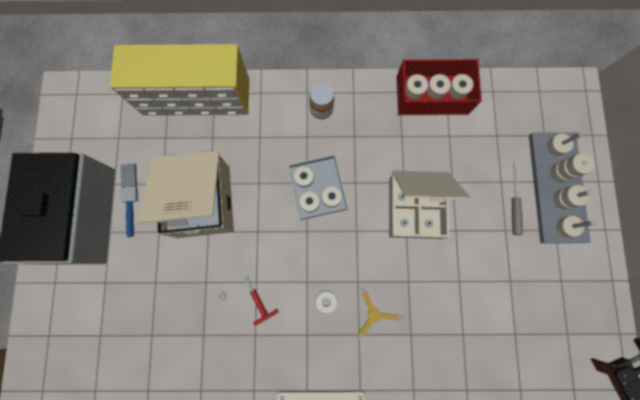

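The spinner, with its switch and ribbed pad, is at top-view px ~(190,190) and scene px ~(435,185). The storage case is at top px ~(425,205), with the tray between them. I'll zoom in next.

Run:
```python
import cv2,numpy as np
a=cv2.imread('pics/top0.png')[140:250,125:245];b=cv2.imread('pics/scene0.png')[115:250,375:500]
cv2.imwrite('pics/topz.png',cv2.resize(a,None,fx=5,fy=5,interpolation=cv2.INTER_CUBIC))
cv2.imwrite('pics/scenez.png',cv2.resize(b,None,fx=4.4,fy=4.4,interpolation=cv2.INTER_CUBIC))
```

```text
(no output)
```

View pics/topz.png

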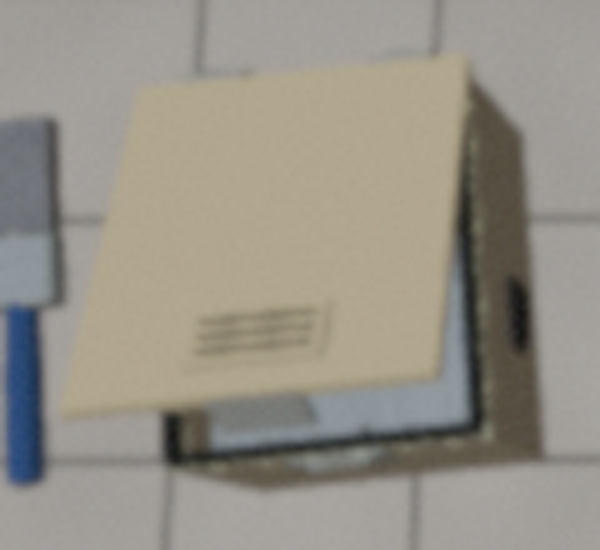

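View pics/scenez.png

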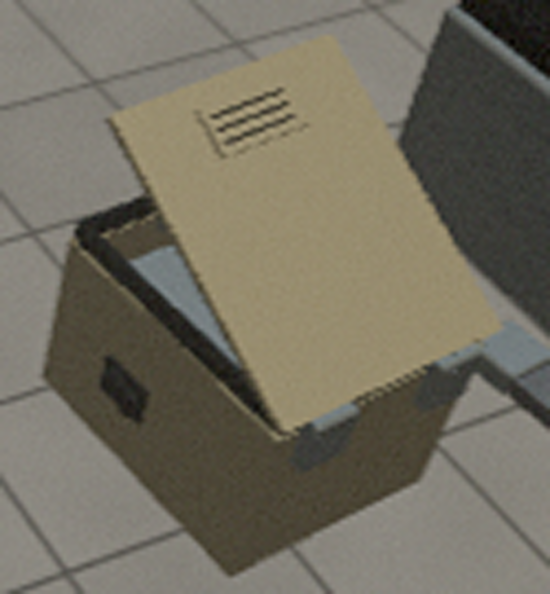

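In the top zoom, the lid corners are hinge (138,90) and (468,58), free (63,415) and (437,376). The matching scene-zoom corners are (498,326), (285,432), (335,37) and (110,120). I'll triangulate these.

```bash
cat > h.py <<'E'
import numpy as np,cv2
from workcell import ctrl
def P(n):
    c=ctrl.get_calibration(n);K=np.array([[c['fx'],0,c['cx']],[0,c['fy'],c['cy']],[0,0,1]])
    return K@np.c_[c['R'],c['t']]
def tri(pt,ps):
    A,B=P('top'),P('scene')
    X=cv2.triangulatePoints(A,B,np.array(pt,float).T,np.array(ps,float).T)
    X=(X[:3]/X[3]).T
    e=[]
    for M,p in((A,pt),(B,ps)):
        q=np.c_[X,np.ones(len(X))]@M.T; e.append(np.linalg.norm(q[:,:2]/q[:,2:]-p,axis=1))
    return X,np.array(e)
def proj(M,X):
    q=np.append(X,1)@M.T;return q[:2]/q[2]
E
python3 - <<'E'
from h import *
tz=np.array([(138,90),(468,58),(437,376),(63,415)])/5+(125,140)-.4
sz=np.array([(498,326),(285,432),(110,120),(335,37)])/4.4+(375,115)-.4
X,e=tri(tz,sz);print(X.round(1),e.round(2))
d=lambda i,j:np.linalg.norm(X[i]-X[j]).round(1)
print('widths',d(0,1),d(2,3),'len',d(1,2),d(0,3))
h=(X[0]+X[1])/2;f=(X[2]+X[3])/2
print('h',h,'f',f)
v=f-h;print('ang',np.arctan2(v[2],np.hypot(*v[:2])),'yaw v',np.arctan2(-v[1],-v[0]), 'yaw hinge',[np.arctan2(-(w)[0],w[1]) for w in(X[0]-X[1],X[3]-X[2])])
print('pad',f-v*30/195)
# pad marks
X2,e2=tri(np.array([(262,333)])/5+(125,140)-.4,np.array([(252,120)])/4.4+(375,115)-.4);print(X2,e2)
E
```

```text
[[668.1 398.7 137.9]
 [684.6 243.5 135.7]
 [517.7 226.2 222.9]
 [503.  383.6 223.7]] [[0.1  0.82 0.54 1.43]
 [0.1  0.82 0.45 1.12]]
widths 156.1 158.0 len 189.1 186.6
h [676.32972646 321.12027502 136.79892501] f [510.36345672 304.8862362  223.30793123]
ang 0.4785495561650283 yaw v 0.09750510878173614 yaw hinge [np.float64(0.10585631004939058), np.float64(0.09294496829016599)]
pad [535.89672899 307.38378064 209.99885335]
[[538.38878019 305.13779629 213.81208483]] [[0.95194524]
 [0.79758438]]
```

Run:
```python
from h import *
from scipy.spatial.transform import Rotation as R
o=ctrl.get_obs();M=R.from_rotvec(o['orientation']).as_matrix();print(M.round(3),ctrl.nose_length)
print('to above pad, tool axes mm',(M.T@(np.array([536,306,400])-o['ee_pos'])).round())
```

```text
[[-0.     0.385 -0.923]
 [ 0.001 -0.923 -0.385]
 [-1.    -0.001 -0.   ]] 25.0
to above pad, tool axes mm [-152. -701. -612.]
```

>>> arm_command:
  deltas:
    - [-0.05,0,0,0]
    - [-0.05,0,0,0]
    - [-0.05,0,0,0]
    - [0,-0.036,-0.032,0]
    - [0,-0.036,-0.032,0]
    - [0,-0.036,-0.032,0]
    - [0,-0.036,-0.032,0]
    - [0,-0.036,-0.032,0]
    - [0,-0.036,-0.032,0]
    - [0,-0.036,-0.032,0]
  hand: 0

```text
t: 1.1
ee_pos: [351.1, -251.1, 400.5]
orientation: [2.013, 0.4, -2.014]
ft_force: [0.7, -0.4, -0.2]
width: 11.3
```

>>> arm_command:
  deltas:
    - [0,-0.036,-0.032,0]
    - [0,-0.036,-0.032,0]
    - [0,-0.036,-0.032,0]
    - [0,-0.036,-0.032,0]
    - [0,-0.036,-0.032,0]
    - [0,-0.036,-0.032,0]
    - [0,-0.036,-0.032,0]
    - [0,-0.036,-0.032,0]
    - [0,-0.036,-0.032,0]
    - [0,-0.036,-0.032,0]

```text
t: 2.1
ee_pos: [512.2, 222.4, 402.5]
orientation: [2.013, 0.399, -2.013]
ft_force: [0.9, -0.5, 0.3]
width: 0.2
```

```bash
cat > st.py <<'E'
from h import *
from scipy.spatial.transform import Rotation as R
import sys
o=ctrl.get_obs();M=R.from_rotvec(o['orientation']).as_matrix()
print(o['t'],o['ee_pos'].round(1),'F',o['ft_force'].round(1),'w',o['width'].round(1),'q',np.round(o['qpos'],2));print(M.round(3))
if len(sys.argv)>3: print('tool delta',(M.T@(np.array([float(a) for a in sys.argv[1:4]])-o['ee_pos'])).round(1))
E
python3 st.py 538 306 260
```

```text
Traceback (most recent call last):
  File "st.py", line 5, in <module>
    print(o['t'],o['ee_pos'].round(1),'F',o['ft_force'].round(1),'w',o['width'].round(1),'q',np.round(o['qpos'],2));print(M.round(3))
                                                                     ^^^^^^^^^^^^^^^^
AttributeError: 'float' object has no attribute 'round'
```

```bash
sed -i "s/o\['width'\].round(1)/o['width']/" st.py; python3 st.py 540 306 280
```

```text
2.1 [512.2 222.4 402.5] F [ 0.9 -0.5  0.3] w 0.17293398090698964 q [0.39 0.18 1.61 0.01 1.35 1.57]
[[-0.001  0.376 -0.927]
 [ 0.006 -0.927 -0.376]
 [-1.    -0.006 -0.001]]
tool delta [123.  -66.3 -57. ]
```

Next I'll move above the pad, leaving the tip about 40 mm clear, and look.

>>> arm_command:
  deltas:
    - [0.02,-0.033,-0.028,0]
    - [0.02,-0.033,-0.028,0]
    - [0.04,0,0,0]
    - [0.04,0,0,0]
    - [0,0,0,0]

```text
t: 2.6
ee_pos: [540.5, 316.7, 277.8]
orientation: [2.01, 0.407, -2.007]
ft_force: [-0.3, 0.7, -0.7]
width: 1.0
```

```bash
python3 st.py 540 306 245
python3 - <<'E'
from h import *
a=ctrl.get_image('top')[100:260,100:300];b=ctrl.get_image('scene')[75:255,340:540]
a=cv2.resize(a,(400,320),interpolation=2);b=cv2.resize(b,(400,360),interpolation=2)
a=cv2.copyMakeBorder(a,0,40,0,0,0)
cv2.imwrite('pics/ab1.png',np.hstack([a,b])[:,:,::-1])
E
```

```text
2.6 [540.5 316.7 277.8] F [-0.3  0.7 -0.7] w 0.9721231804206245 q [0.51 0.39 1.6  0.01 1.14 1.68]
[[-0.     0.383 -0.924]
 [ 0.007 -0.924 -0.383]
 [-1.    -0.006 -0.002]]
tool delta [32.7  9.8  4.6]
```

View pics/ab1.png

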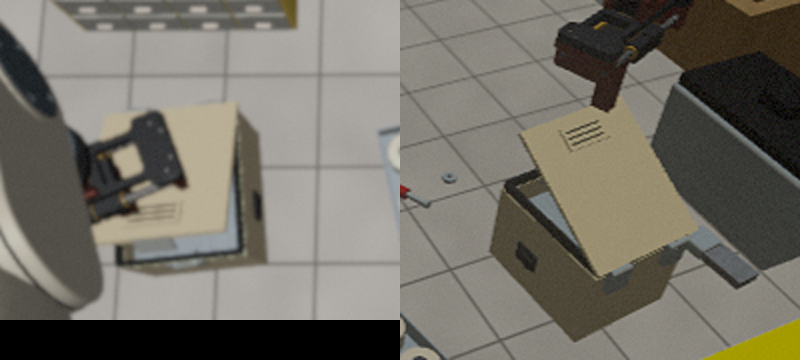

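The tip sits above the pad with clearance, and both views agree with the triangulation. I'll descend to contact.

>>> arm_command:
  deltas:
    - [0.015,0.01,0.005,0]
    - [0.01,0,0,0]
    - [0.008,0,0,0]
    - [0.008,0,0,0]

```text
t: 3.1
ee_pos: [547.8, 308.2, 251.5]
orientation: [2.038, 0.412, -1.988]
ft_force: [0.3, -0.0, -0.1]
width: 0.1
```

```bash
python3 st.py 538 306 225
```

```text
3.1 [547.8 308.2 251.5] F [ 0.3 -0.  -0.1] w 0.09676333177275048 q [0.49 0.41 1.64 0.01 1.06 1.67]
[[ 0.021  0.381 -0.925]
 [ 0.018 -0.925 -0.38 ]
 [-1.    -0.009 -0.027]]
tool delta [26.2 -1.5 10.6]
```

>>> arm_command:
  deltas:
    - [0.006,-0.001,0.01,0]
    - [0.006,0,0,0]
    - [0.006,0,0,0]
    - [0.006,0,0,0]

```text
t: 3.5
ee_pos: [538.5, 306.3, 227.2]
orientation: [2.041, 0.413, -1.985]
ft_force: [-0.3, -0.1, 0.0]
width: 0.1
```

```bash
python3 st.py 530 306 205
```

```text
3.5 [538.5 306.3 227.2] F [-0.3 -0.1  0. ] w 0.14452858783368466 q [0.5  0.43 1.68 0.01 1.01 1.67]
[[ 0.024  0.381 -0.924]
 [ 0.02  -0.925 -0.38 ]
 [-1.    -0.009 -0.03 ]]
tool delta [22.  -2.7  8.6]
```

```bash
cat > look.py <<'E'
from h import *
import sys
a=ctrl.get_image('top')[140:250,125:275];b=ctrl.get_image('scene')[95:250,360:510]
a=cv2.resize(a,(400,293),interpolation=2);b=cv2.resize(b,(400,413),interpolation=2)
a=cv2.copyMakeBorder(a,0,120,0,0,0)
cv2.imwrite(sys.argv[1],np.hstack([a,b])[:,:,::-1])
E
python3 look.py pics/ab2.png
```

```text
(no output)
```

View pics/ab2.png

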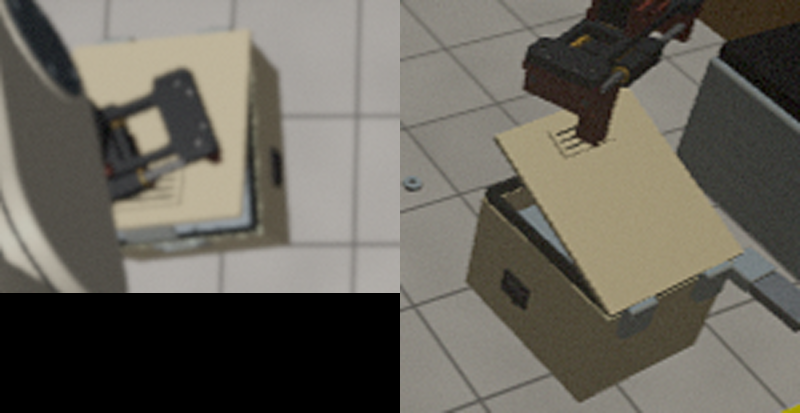

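The fingertip is on the pad, about 15 mm off towards the hinge and +y, and the lid is already moving. I'll shift the tip while following the arc.

>>> arm_command:
  deltas:
    - [0,0.001,0.009,0]
    - [0.006,0.0,0.006,0]
    - [0.006,0,0.004,0]
    - [0.006,0,0.002,0]
    - [0.006,0,0.001,0]

```text
t: 4.1
ee_pos: [517.5, 296.7, 200.9]
orientation: [2.041, 0.413, -1.985]
ft_force: [0.5, -0.0, 0.3]
width: 0.6
```

```bash
python3 st.py 517 304 185
```

```text
4.1 [517.5 296.7 200.9] F [ 0.5 -0.   0.3] w 0.5985014398158162 q [0.5  0.43 1.75 0.01 0.94 1.67]
[[ 0.024  0.381 -0.924]
 [ 0.02  -0.925 -0.38 ]
 [-1.    -0.009 -0.03 ]]
tool delta [16.1 -6.8 -1.8]
```

>>> arm_command:
  deltas:
    - [0.006,-0.004,0,0]
    - [0.006,-0.003,0,0]
    - [0.006,0,0,0]
    - [0.006,0,0,0]

```text
t: 4.5
ee_pos: [515.1, 304.3, 174.5]
orientation: [2.04, 0.413, -1.986]
ft_force: [-1.7, -0.5, 5.4]
width: 0.5
```

```bash
python3 st.py 515 304 165; python3 look.py pics/ab3.png
```

```text
4.5 [515.1 304.3 174.5] F [-1.7 -0.5  5.4] w 0.5468714154039933 q [0.51 0.46 1.76 0.01 0.89 1.69]
[[ 0.023  0.381 -0.924]
 [ 0.02  -0.925 -0.38 ]
 [-1.    -0.009 -0.029]]
tool delta [9.5 0.4 0.4]
```

View pics/ab3.png

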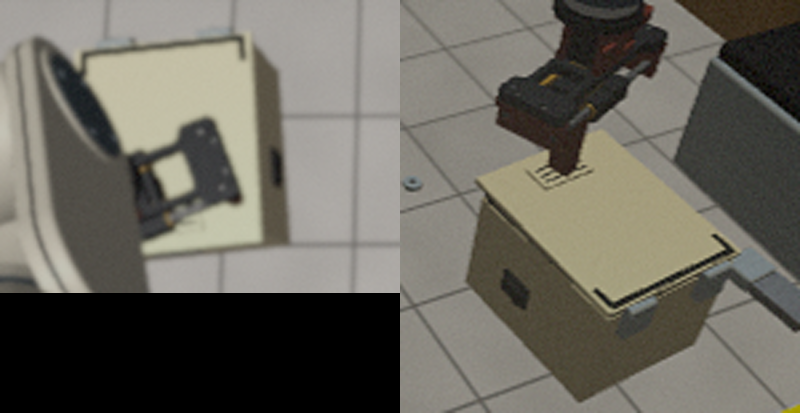

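The lid is nearly level, with the fingertip on the pad and 5 N of contact. I'll press in small steps.

>>> arm_command:
  deltas:
    - [0.003,0,0,0]
    - [0.003,0,0,0]

```text
t: 4.8
ee_pos: [515.0, 304.3, 169.2]
orientation: [2.039, 0.413, -1.987]
ft_force: [-4.9, -0.9, 7.7]
width: 0.6
```

>>> arm_command:
  deltas:
    - [0.003,0,0,0]
    - [0.003,0,0,0]

```text
t: 5.0
ee_pos: [514.7, 304.2, 164.5]
orientation: [2.039, 0.413, -1.988]
ft_force: [-4.8, -1.9, 9.4]
width: 0.5
```

>>> arm_command:
  deltas:
    - [0.003,0,0,0]

```text
t: 5.1
ee_pos: [514.7, 304.3, 162.6]
orientation: [2.039, 0.413, -1.989]
ft_force: [-7.2, -3.9, 26.3]
width: 0.5
```

The force has risen to 26 N, so this is likely the hard stop. I'll push once more, then back off and check.

>>> arm_command:
  deltas:
    - [0.003,0,0,0]

```text
t: 5.2
ee_pos: [514.7, 304.3, 162.2]
orientation: [2.039, 0.413, -1.989]
ft_force: [-12.6, -7.0, 37.0]
width: -0.1
```

>>> arm_command:
  deltas:
    - [-0.005,0,0,0]
    - [-0.01,0,0,0]
    - [-0.03,0,0,0]
    - [-0.05,0,0,0]
    - [-0.05,0,0,0]
    - [-0.05,0,0,0]
    - [-0.05,0,0,0]

```text
t: 5.9
ee_pos: [507.1, 297.6, 408.2]
orientation: [2.026, 0.408, -1.999]
ft_force: [0.5, -0.5, -1.5]
width: 0.4
```

>>> arm_command:
  deltas:
    - [0,0.038,0.03,0]
    - [0,0.038,0.03,0]
    - [0,0.038,0.03,0]
    - [0,0.038,0.03,0]
    - [0,0.038,0.03,0]
    - [0,0.038,0.03,0]
    - [0,0,0,0]

```text
t: 6.6
ee_pos: [427.4, 11.6, 413.1]
orientation: [2.048, 0.414, -1.974]
ft_force: [0.3, 0.7, -0.0]
width: 0.3
```

```bash
python3 st.py; python3 look.py pics/ab4.png
python3 - <<'E'
from h import *
cv2.imwrite('pics/top9.png',ctrl.get_image('top')[:,:,::-1]);cv2.imwrite('pics/scene9.png',ctrl.get_image('scene')[:,:,::-1])
a=cv2.imread('pics/scene9.png')[115:250,375:500];cv2.imwrite('pics/scenez9.png',cv2.resize(a,None,fx=4.4,fy=4.4,interpolation=2))
a=cv2.imread('pics/top9.png')[140:250,125:245];cv2.imwrite('pics/topz9.png',cv2.resize(a,None,fx=5,fy=5,interpolation=2))
E
```

```text
6.6 [427.4  11.6 413.1] F [ 0.3  0.7 -0. ] w 0.32667802983911726 q [-0.01 -0.07  1.85  0.02  1.33  1.16]
[[ 0.033  0.383 -0.923]
 [ 0.02  -0.924 -0.382]
 [-0.999 -0.006 -0.038]]
```

View pics/scenez9.png

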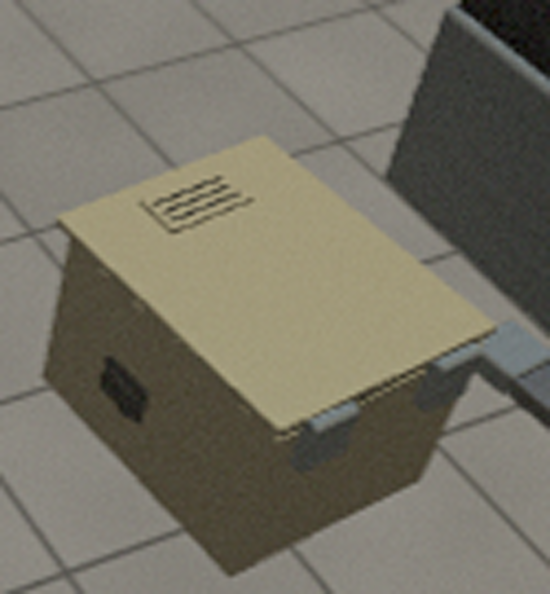

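View pics/topz9.png

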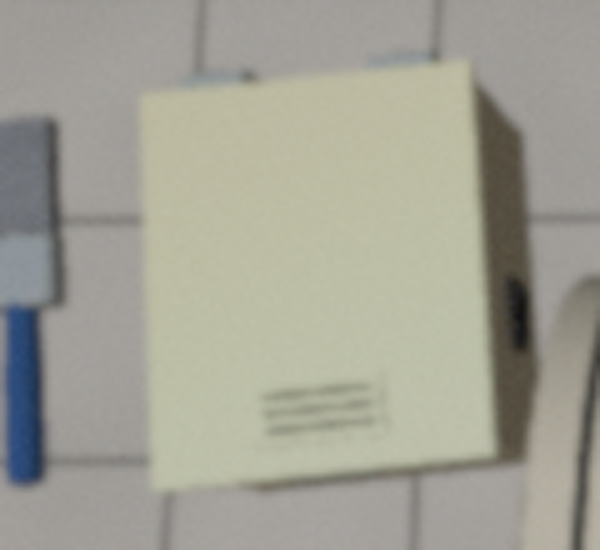

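View pics/scene9.png

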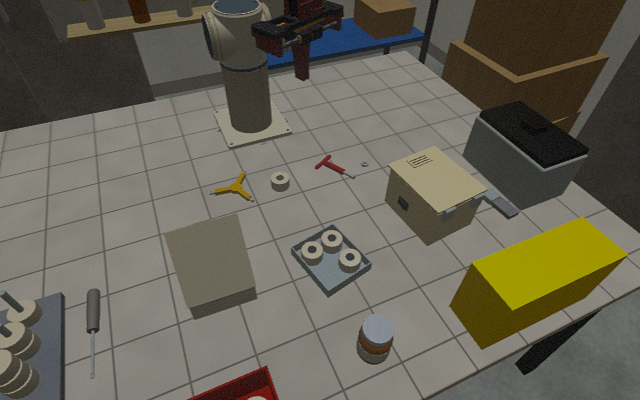

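The lid looks shut and the case lid looks unmoved. I'll measure both.

Run:
```python
from h import *
tz=np.array([(140,95),(470,62),(497,458),(152,490)])/5+(125,140)-.4
sz=np.array([(495,327),(281,432),(60,218),(265,136)])/4.4+(375,115)-.4
X,e=tri(tz,sz);print(X.round(1),e.round(2))
h=(X[0]+X[1])/2;f=(X[2]+X[3])/2;v=f-h
print(h,f,'ang',np.arctan2(v[2],np.hypot(*v[:2])),np.linalg.norm(v))
# predicted pixel of free corners for angle 0/0.03/0.06 with hinge fixed
for n,p in(('top',tz),('scene',sz)):
  for a in(0,.03,.06):
    u=v.copy();u[2]=0;u/=np.linalg.norm(u);L=189
    print(n,a,[ (proj(P(n),X[i]+L*(np.cos(a)*u+np.sin(a)*np.array([0,0,1])))-p[j]).round(2) for i,j in((1,2),(0,3))])
a=cv2.imread('pics/scene0.png').astype(int);b=cv2.imread('pics/scene9.png').astype(int)
print('case diff',np.abs(a-b)[205:320,155:265].mean(),'bg',np.abs(a-b)[330:390,420:460].mean())
sa,sb=[cv2.cvtColor(x[205:320,155:265].astype('uint8'),6).astype(np.float32) for x in(a,b)]
print(cv2.phaseCorrelate(sa,sb))
```

```text
[[666.4 398.9 135.5]
 [682.9 242.7 134.3]
 [492.6 223.5 133.8]
 [477.7 380.4 135.5]] [[0.18 0.77 1.24 0.51]
 [0.17 0.77 1.05 0.41]]
[674.67552442 320.78722188 134.93720409] [485.18173086 301.95289034 134.6688944 ] ang -0.0014089851843029127 190.42768137027932
top 0 [array([-1.35, -1.54]), array([-0.31, -0.53])]
top 0.03 [array([-1.97, -1.83]), array([-1.36, -0.76])]
top 0.06 [array([-2.59, -2.19]), array([-2.43, -1.08])]
scene 0 [array([-0.38,  0.49]), array([-0.34,  0.24])]
scene 0.03 [array([-0.03, -1.17]), array([ 0.17, -1.41])]
scene 0.06 [array([ 0.35, -2.81]), array([ 0.73, -3.03])]
case diff 2.2636627140974968 bg 2.089166666666667
((0.0009512435706469091, -0.02755999161790612), 0.9946936300065783)
```

```bash
python3 -c "
from workcell import ctrl
ctrl.close_job();print(ctrl.get_obs()['t'])"
```

```text
the job is handed in; nothing more can be done
the job is handed in; nothing more can be done
```

I swung the spinner's lid down with the closed fingertips on the ribbed pad and pressed until it bottomed on the stop. I then raised the arm, moved it well clear and handed the job in at about 7 s.

- **Spinner lid:** With the arm clear, about 1 s after letting go, the corners triangulated to -0.001 rad, good to about 0.01. An unlatched lid would have sprung back to 0.03 or more, so it is latched. The pressing force peaked at 37 N up on the fingertips (about 40 N in total).
- **Storage case:** Its lid shows no shift between the first and last scene images (under 0.03 px).
- **Disagreements:** The corner triangulations left up to about 1 px of error. The hard-stop contact puts the hinge axis about 3 mm higher than I estimated from the first pictures. Contact on the way down gave almost no force reading, so I confirmed it by picture instead.

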